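Discharge a milling ball in the ioniser's air stream

TASK

Get the white plastic milling ball ready for weighing by taking the static off it. First fasten the ioniser's foot: push its red captive screw-knob down until the thread can catch, turn it clockwise (seen from above) to its stop and let go, so that it stays down. Then pick up the blue tray, carry it level so that neither ball leaves its well, and finish while holding it level and still in mid-air with the white ball in the middle of the air stream, about 6 cm in front of the ioniser's grille; leave the glassware, bottle and tube rack alone.

Things in the scene. Friction and masses are not known exactly. Their poses are not given: they have to be found in the camera images.
- ioniser: bench ioniser, fixed: foot plate 260 x 110 x 12 mm, long along x (origin: centre of its underside). White blower head on a 26 mm pillar at the rear: x from +45 to +105 mm, 104 mm wide, 98 to 202 mm above the bench; round grille, 86 mm across, faces -x. Red screw-knob at x = -100 mm, y = 0, over a steel receptacle 28 mm across whose top is 26 mm above the bench
- outlet (a point): centre of the grille on the front face of the ioniser's head, 150 mm above the bench; axes as the ioniser's: the air blows along -x, z is up. The middle of the air stream 6 cm before the grille is at x = -60 mm, y = z = 0
- knob_grip (a point): point to grip on the red screw-knob: on its vertical axis, 14 mm above the knob's underside and 10 mm below its top. The knob is round, 34 mm across and 24 mm high, finely ribbed, any grip direction will do; its underside is 36 mm above the bench when up. It has a white pointer line on top
- screw (a joint): how far the screw-knob is pushed down, in m: 0 when up, 0.008 at the lower stop. A spring pushes it up with about 4 N at 0, 10 N at the stop. Pushed down 6 to 8 mm it can be turned past the start of the thread; when turned home it stays down at about 0.0045 to 0.005 by itself
- knob (a joint): turn of the screw-knob in rad, growing clockwise seen from above, from 0 to a stop at 1.4. While the knob is up it is blocked at about 0.4 to 0.6 (a little more if forced, and it springs back); pushed down it turns lightly up to the stop. The thread begins to hold at about 0.6
- tray_grip (a point): centre of the blue tray's handle bar, 65 mm above the underside; x along the tray, z up. Tray 214 x 68 mm, floor 5 mm, edge 11 mm high, 150 to 280 g, on the bench. The bar runs along x: 72 mm long, 14 mm wide (y), 20 mm high, on two posts 8 x 12 mm at x = +-32 mm; 50 mm free under it. The wells are 75 mm from the handle's centre along +x and -x
- well_a (a point): middle of the well at the tray's +x end, 17.5 mm above the tray's underside, where the centre of the white ball would be if this is its well. A well is 32 mm across inside, its raised rim 3 mm high, flat floor
- well_b (a point): the same for the well at the tray's -x end
- white_ball_center (a point): centre of the white plastic ball, 25 mm across, 20 g, lying loose in one of the tray's wells (either one); it can roll a few mm in it
- steel_ball_center (a point): centre of the dark steel ball, 20 mm across, 33 g, lying loose in the tray's other well
- wash_bottle: bystander: white wash bottle with yellow cap and spout, 72 mm across, 185 mm high; origin at the centre of its underside
- tube_rack: bystander: red rack of capped test tubes, 68 x 160 mm, 90 mm high; origin at the centre of its underside
- flask: bystander: round glass flask in its cork ring, 84 mm across, 125 mm high; origin at the centre of its underside

How it is judged:
On the way, in this order (a step that is already met when the one before it is completed fails the run):
1. the screw-knob is down and turned clockwise past 1.1 rad, and stays so with no finger on it (value of joint knob above 1.1 rad and value of joint screw above 0.003 m and contact force between ioniser and the fingers below 0.1 N), for 0.2 s.
2. the tray is lifted more than 40 mm off the bench in the fingers (height (world z) of tray_grip above 0.105 m and contact force between the fingers and tray above 1 N), for 0.2 s.
At the end, for the whole second after the job is handed in: Knob down over 3 mm and past 1.1 rad; fingers alone hold the tray in the air, level within 5 degrees, slower than 20 mm/s, touching nothing else; white ball's centre 30 to 95 mm before the grille, within 25 mm of the stream's middle sideways and in height; both balls in wells (value of joint knob above 1.1 rad and value of joint screw above 0.003 m and x of white_ball_center in the frame of outlet between -0.095 and -0.03 m and y of white_ball_center in the frame of outlet between -0.025 and 0.025 m and z of white_ball_center in the frame of outlet between -0.025 and 0.025 m and (distance between white_ball_center and well_a below 0.018 m or distance between white_ball_center and well_b below 0.018 m) and (distance between steel_ball_center and well_a below 0.018 m or distance between steel_ball_center and well_b below 0.018 m) and angle between tray_grip's own z axis and vertical below 0.09 rad and linear speed of tray below 0.02 m/s and contact force between the fingers and tray above 1 N and contact force between tray and ioniser below 0.1 N and contact force between tray and flask below 0.1 N and contact force between tray and wash_bottle below 0.1 N and contact force between tray and tube_rack below 0.1 N); the arm keeps its last pose, push and grip.
It fails at once if a ball leaves its well (its centre over 20 mm from where it lies in the well) ((distance between white_ball_center and well_a above 0.02 m and distance between white_ball_center and well_b above 0.02 m) or (distance between steel_ball_center and well_a above 0.02 m and distance between steel_ball_center and well_b above 0.02 m)).
It fails at once if the tray is tipped more than 17 degrees (angle between tray_grip's own z axis and vertical above 0.3 rad).
It fails at once if the flask, the wash bottle or the tube rack is moved more than 20 mm (distance of any of flask, wash_bottle, tube_rack from where it was at the start of the episode above 0.02 m).
It also fails if it takes over 72 s, if anything falls off the work surface, if the arm or the gripper's body presses on something with over 40 N, if the wrist force passes 120 N, or if a joint passes its speed limit or range.

ROBOT

A 6-joint arm with a two-finger parallel gripper is mounted at the origin on the work surface. World frame = base frame: x ahead of the robot, y to its left, z up, the work surface at z = 0. Lengths are in m, angles in rad, forces in N, time in s.
With the tool pointing down it reaches from about 0.325 to 0.85 m from the base axis. Payload 15.5 kg.
Tool frame: the origin (TCP) lies at the very end of the fingers, on their centre line; the grasp point (between the pads) lies 19 mm behind it (robot.grip_point_offset is the distance from the TCP to the grasp point, in m); z points along the fingers, y is the direction in which the jaws open and shut (so a half turn about z gives the same grasp; the last joint's range is limited). The gripper opens to 91 mm and grips with 3 to 60 N. Pads are 32 mm wide; open, the fingers measure 118 mm over their backs; the gripper's body (76 mm by 178 mm) begins 60 mm behind the grasp point.
Start: joints at [-1.214, 0.494, 1.345, -0, 1.302, -0.096], TCP at [0.273, -0.562, 0.183] pointing down, gripper open.
Joint ranges: [-2.91, 2.91], [-0.82, 2.16], [0.22, 2.67], [-1.22, 4.37], [0.12, 2.79], [-3.08, 3.08]. Speed limits (rad/s): [1.89, 1.89, 2.57, 3.01, 3.01, 3.01].

INTERFACE

Orientations are given as a 3x3 rotation matrix whose columns are the frame's x, y, z axes.
In Python, from cell import robot, imaging, workorder gives the robot as it stands. The module is installed in compiled form; this text tells all that it offers.
- The arm moves only by the shell command python3 -m crank 'ROWS'. ROWS is a JSON object of lists of equal length, an entry for each row: "claw": the finger opening in cm, from 0 to 9.12; "xyz": the shift along the tool's x, y, z in cm, a list of three; "yaw": the turn about the tool's z in degrees. In form: {"claw": [claw, ...], "xyz": [[x, y, z], ...], "yaw": [yaw, ...]}. A call has 1 to 8 rows; each row is the pose to reach, as a shift and turn from the pose commanded when the call began, along the tool's axes at that moment; what a row does not reach only later rows make up. A row lasts 1/12 s, in which the tool goes at most 41.7 mm and 7.16 degrees, less where a joint would pass 70% of its speed; a pose out of reach is approached as far as the arm can. A call with a gripper value outside its range is refused whole. The fingers move at their own pace and stop on an object; the grip force is fixed at half the most. Time passes only in rows, so rows that repeat a pose let the fingers close. It gives the time, the measured TCP pose, the force and the opening at its end, in the units of the state.
- robot.state(): the state, without advancing time (a new reading comes with each control period).
- imaging.capture(name): name is "scene" or "top" or "wrist"; returns a dict with "image" (384x512x3 uint8, red, green, blue), "K" (3x3 intrinsics, pixels), "T" (4x4, takes a point from camera to world coordinates). Camera axes: x right, y up, looking along -z (the intrinsics and any distortion apply to the point x, -y, -z); pixel columns grow to the right and rows downward; lengths in m; the calibration is good to about 2 mm. The wrist camera is an equidistant fisheye: a pixel r from the principal point sees the ray r / f radians off the axis. A picture is of the moment at which its call begins. There is no depth.
- workorder.sign_off(): hands the job in, once; it reports no verdict.
The state is a dict: "time_s": time; "qpos": joint angles; "qd": joint speeds; "effort": joint torques, N m; "eef_pos": TCP position; "tcp_rot": TCP orientation; "wrist_force": force on the tool from outside, world axes, zero at the start; "torque": the same for the moment, N m; "width": opening from 0.0 (shut) to 1.0 (fully open).
Only numpy, scipy, OpenCV 4.12 (cv2) and the standard library are available. Lean on these libraries where they do the work, as an engineer would, in place of code of your own. Each camera call takes 0.05 s, during which the arm holds its last target.

## Working session

There is one attempt and no reset: what is moved stays moved. The work goes in short steps, Python scripts to look and compute and a shell command to move; the robot and the scene stay as the last step left them, time stands still between calls to the robot, and variables do not carry over. Pictures are saved under pics/ and viewed, and the job is handed in when it is done.

```bash
mkdir -p pics
python3 - <<'E'
from cell import robot, imaging
import cv2,numpy as np
s=robot.state();print({k:np.round(v,3) for k,v in s.items()})
for n in("scene","top","wrist"):
    c=imaging.capture(n);cv2.imwrite(f"pics/{n}0.png",c["image"][:,:,::-1]);print(n,c["K"].round(1).tolist(),c["T"].round(3).tolist(),[k for k in c])
E
```

```text
{'time_s': np.float64(0.0), 'qpos': array([-1.213,  0.494,  1.346,  0.   ,  1.302, -0.095]), 'qd': array([ 0.   ,  0.001, -0.001,  0.001,  0.002,  0.001]), 'effort': array([-1.0000e-03, -8.7883e+01, -3.8184e+01,  7.1000e-02,  5.4000e-02,
       -0.0000e+00]), 'eef_pos': array([ 0.273, -0.562,  0.182]), 'tcp_rot': array([[ 0.899,  0.437, -0.   ],
       [ 0.437, -0.899,  0.001],
       [ 0.   , -0.001, -1.   ]]), 'wrist_force': array([0.522, 0.209, 0.539]), 'torque': array([ 0.009,  0.038, -0.021]), 'width': np.float64(1.001)}
scene [[443.4, 0.0, 259.1], [0.0, 443.4, 198.9], [0.0, 0.0, 1.0]] [[-0.523, -0.637, 0.566, 1.345], [0.852, -0.39, 0.349, 0.433], [-0.002, 0.665, 0.747, 1.033], [0.0, 0.0, 0.0, 1.0]] ['image', 'K', 'T']
top [[388.6, 0.0, 253.7], [0.0, 388.6, 190.0], [0.0, 0.0, 1.0]] [[-0.022, 0.989, -0.147, 0.469], [-1.0, -0.021, 0.011, 0.016], [0.008, 0.147, 0.989, 1.278], [0.0, 0.0, 0.0, 1.0]] ['image', 'K', 'T']
wrist [[297.3, 0.0, 253.6], [0.0, 297.3, 187.1], [0.0, 0.0, 1.0]] [[0.436, 0.871, 0.225, 0.335], [-0.9, 0.423, 0.107, -0.53], [-0.002, -0.249, 0.969, 0.384], [0.0, 0.0, 0.0, 1.0]] ['image', 'K', 'T']
```

View pics/scene0.png

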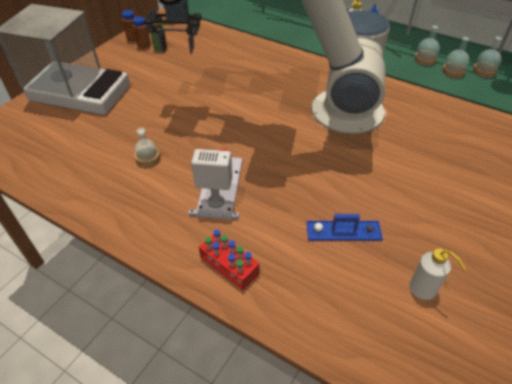

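View pics/top0.png

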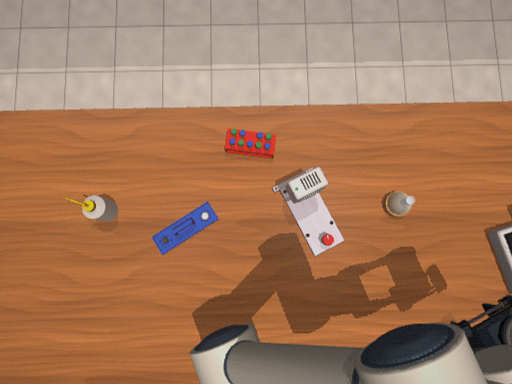

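View pics/wrist0.png

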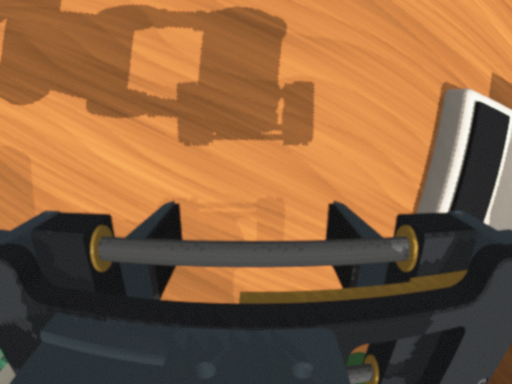

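The top view shows the knob at about (327,239), the ioniser head at (307,183), the tray at (185,228) with the white ball at (205,215), and the rack, bottle and flask around them. I'll zoom in to refine these.

```bash
cat > h.py <<'E'
import numpy as np,cv2
from cell import robot,imaging
def ray(c,u,v):
    K,T=c["K"],c["T"];d=np.array([(u-K[0,2])/K[0,0],-(v-K[1,2])/K[1,1],-1.]);return T[:3,3],T[:3,:3]@d
def onz(c,u,v,z):
    o,d=ray(c,u,v);return o+d*(z-o[2])/d[2]
def proj(c,p):
    K,T=c["K"],c["T"];q=T[:3,:3].T@(np.array(p)-T[:3,3]);return K[0,0]*q[0]/-q[2]+K[0,2],K[1,2]+K[1,1]*q[1]/q[2]
def crop(c,u0,v0,w,h,k,name):
    im=c["image"][v0:v0+h,u0:u0+w,::-1];cv2.imwrite(name,cv2.resize(im,None,fx=k,fy=k,interpolation=cv2.INTER_CUBIC))
def st():
    s=robot.state();return s
E
python3 - <<'E'
from h import *
c=imaging.capture("top");crop(c,265,160,90,100,6,"pics/t1.png");crop(c,145,195,80,65,8,"pics/t2.png")
def blob(m):
    n,l,s,ce=cv2.connectedComponentsWithStats(m.astype(np.uint8));i=1+np.argmax(s[1:,4]);return ce[i],s[i]
hsv=cv2.cvtColor(c["image"],cv2.COLOR_RGB2HSV)
H,S,V=[hsv[...,i] for i in range(3)]
red=((H<6)|(H>174))&(S>150)&(V>80);red[:200]=0
print("red",blob(red),onz(c,*blob(red)[0],.055))
blue=(H>105)&(H<130)&(S>120);blue[:195]=0;blue[260:]=0;blue[:,:140]=0;blue[:,225:]=0
print("blue",blob(blue),cv2.minAreaRect(np.argwhere(blue)[:,::-1].astype(np.float32)),onz(c,*blob(blue)[0],.008))
E
```

```text
red (array([327.60714286, 239.70238095]), array([322, 234,  12,  11,  84], dtype=int32)) [ 0.48887387 -0.22563725  0.055     ]
blue (array([184.40653814, 227.94216262]), array([ 152,  202,   66,   52, 1193], dtype=int32)) ((184.7304229736328, 227.6725311279297), (20.31558609008789, 66.20252990722656), 57.38076400756836) [0.53778388 0.22959645 0.008     ]
```

Run:
```python
from h import *
c=imaging.capture("scene");crop(c,180,140,70,85,7,"pics/s1.png");crop(c,300,205,90,45,8,"pics/s2.png")
```

```text
(no output)
```

View pics/t1.png

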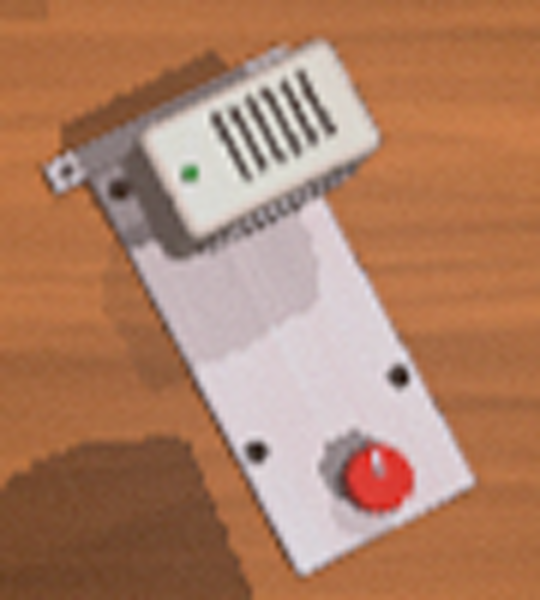

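View pics/t2.png

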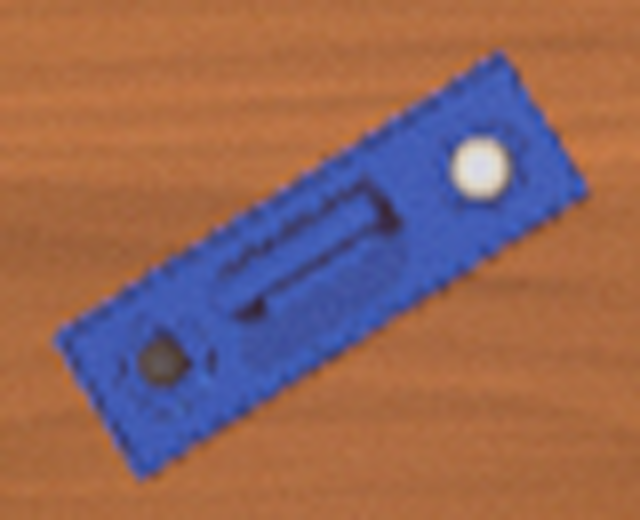

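View pics/s1.png

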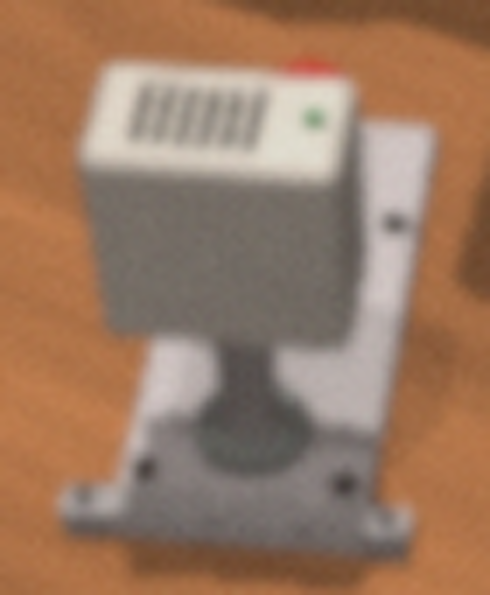

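View pics/s2.png

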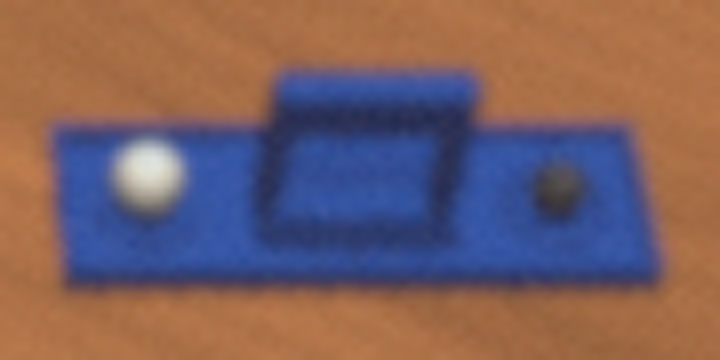

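Run:
```python
from h import *
c=imaging.capture("top")
f=lambda x,y,z,u0=265,v0=160,k=6:onz(c,u0+(x+.5)/k-.5,v0+(y+.5)/k-.5,z)
fl=f(303,577,.012);fr=f(475,487,.012);rl=f(130,235,.012);rr=f(328,200,.012)
print("front",fl,fr,np.linalg.norm(fl-fr))
ax=lambda a,b:np.degrees(np.arctan2(*(b-a)[1::-1]))
print("dirs",ax(fl,rl),ax(fr,rr),ax(fr,fl)-90)
k=f(379,475,.060);print("knob",k)
# head top: corners
ht=[f(*p,.202) for p in((325,38),(382,140),(140,140),(190,232))]
print("head top",np.round(ht,4))
g=lambda x,y,z:f(x,y,z,145,195,8)
cs=[g(500,50,.011),g(590,193,.011),g(55,338,.011),g(142,482,.011)]
print("tray",np.round(cs,4),np.mean(cs,0),ax(cs[2],cs[0]),ax(cs[3],cs[1]))
w=g(480,168,.0175);s=g(163,360,.015);print("w",w,"s",s,(w+s)/2,ax(s,w))
b=[g(*p,.075) for p in((365,180),(402,222),(222,268),(245,318))];print("bar",np.round(b,4))
s=imaging.capture("scene")
q=lambda x,y,z:onz(s,300+(x+.5)/8-.5,205+(y+.5)/8-.5,z)
w2=q(148,178,.0175);s2=q(558,190,.015);print("scene w",w2,s2)
```

```text
front [ 0.43927292 -0.19121182  0.012     ] [ 0.48506137 -0.28629326  0.012     ] 0.10553228058835516
dirs 24.851805116723803 24.528344583519647 25.714108490464668
knob [ 0.49172492 -0.22524323  0.06      ]
head top [[ 0.694  -0.1819  0.202 ]
 [ 0.6447 -0.2064  0.202 ]
 [ 0.6471 -0.0929  0.202 ]
 [ 0.6032 -0.1146  0.202 ]]
tray [[0.6247 0.1553 0.011 ]
 [0.5653 0.1189 0.011 ]
 [0.5113 0.3354 0.011 ]
 [0.4531 0.2996 0.011 ]] [0.53862773 0.22727364 0.011     ] -57.808816093657555 -58.16986452549915
w [0.5758989 0.1628651 0.0175   ] s [0.50146855 0.29084316 0.015     ] [0.53868373 0.22685413 0.01625   ] -59.818281271380066
bar [[0.5673 0.2006 0.075 ]
 [0.5508 0.1863 0.075 ]
 [0.5346 0.2555 0.075 ]
 [0.5153 0.2465 0.075 ]]
scene w [0.57893075 0.16113834 0.0175    ] [0.50440297 0.28966558 0.015     ]
```

```bash
python3 -m crank '{"claw":[9.1,9.1,9.1,9.1,9.1,9.1,9.1,9.1],"xyz":[[2,-1.2,0],[5,-3,0],[9,-5.4,0],[13,-7.8,0],[17,-10.2,0],[20,-12,0],[22,-13.2,0],[23,-14,0]],"yaw":[0,0,0,0,0,0,0,0]}'
python3 -m crank '{"claw":[9.1,9.1,9.1,9.1,9.1,9.1,9.1,9.1],"xyz":[[2,-1.2,0],[5,-3,0],[8,-4.8,0],[10,-6,1],[11,-6.5,2],[11.3,-6.75,2.5],[11.3,-6.75,3],[11.3,-6.75,3]],"yaw":[0,0,0,0,0,0,0,0]}'
python3 - <<'E'
from h import *
s=st();print(s["eef_pos"],s["tcp_rot"].round(3),s["qpos"].round(2))
c=imaging.capture("wrist");cv2.imwrite("pics/w1.png",c["image"][:,:,::-1])
c=imaging.capture("top");crop(c,265,160,100,110,6,"pics/t3.png")
E
```

```text
time_s: 1.02
eef_pos: [0.4208, -0.3322, 0.1829]
tcp_rot: [[0.898, 0.44, 0.0], [0.44, -0.898, 0.001], [0.001, -0.0, -1.0]]
wrist_force: [0.1, -0.1, -0.1]
width: 0.997
time_s: 1.68
eef_pos: [0.4901, -0.226, 0.1516]
tcp_rot: [[0.899, 0.437, -0.002], [0.437, -0.899, 0.001], [-0.001, -0.001, -1.0]]
wrist_force: [0.3, -0.6, -0.4]
width: 0.998
[ 0.4901154  -0.22601803  0.15164941] [[ 0.899  0.437 -0.002]
 [ 0.437 -0.899  0.001]
 [-0.001 -0.001 -1.   ]] [-0.54  0.41  1.59 -0.    1.14  0.58]
```

View pics/w1.png

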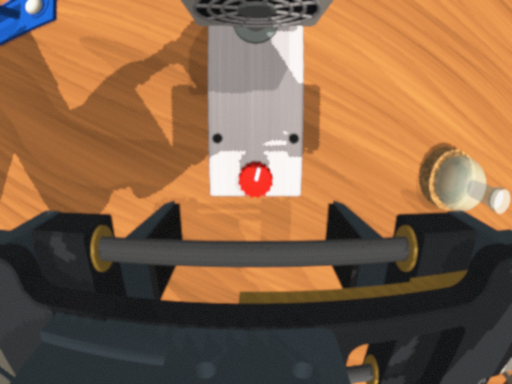

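The wrist view shows the knob at about (256,179), nearly centred between the jaws. I'll compute its position from the fisheye model.

```bash
cat >> h.py <<'E'
def wz(c,u,v,z):
    K,T=c["K"],c["T"];a=(u-K[0,2])/K[0,0];b=(v-K[1,2])/K[1,1];t=np.hypot(a,b)
    k=np.sin(t)/t if t>1e-9 else 1;d=T[:3,:3]@np.array([a*k,-b*k,-np.cos(t)]);o=T[:3,3];return o+d*(z-o[2])/d[2]
E
python3 - <<'E'
from h import *
c=imaging.capture("wrist");h=cv2.cvtColor(c["image"],cv2.COLOR_RGB2HSV);m=((h[...,0]<8)|(h[...,0]>172))&(h[...,1]>170)&(h[...,2]>110)
m[:150]=0;m[205:]=0;m[:,:230]=0;m[:,280:]=0
p=np.argwhere(m);r=cv2.minEnclosingCircle(p[:,::-1].astype(np.float32));print(r,len(p));k=wz(c,*r[0],.056);print(k)
s=st();print(s["tcp_rot"].T@(k-s["eef_pos"])*100)
for q in((38,5),):print("white",wz(c,*q,.0175))
E
```

```text
((254.9337921142578, 179.81964111328125), 17.30426025390625) 767
[ 0.49080251 -0.22546402  0.056     ]
[ 0.05360666 -0.09057328  9.69277485]
white [0.57981292 0.15430841 0.0175    ]
```

```bash
python3 -m crank '{"claw":[9.1,9.1,9.1,9.1,9.1,9.1,9.1,9.1],"xyz":[[0.05,-0.1,2],[0.05,-0.1,5],[0.05,-0.1,8],[0.05,-0.1,10],[0.05,-0.1,11.2],[0.05,-0.1,11.8],[0.05,-0.1,12.0],[0.05,-0.1,12.0]],"yaw":[0,0,0,0,0,0,0,0]}'
python3 -m crank '{"claw":[6,3,2,2,2,2,2,2],"xyz":[[0,0,0],[0,0,0],[0,0,0],[0,0,0],[0,0,0],[0,0,0],[0,0,0],[0,0,0]],"yaw":[0,0,0,0,0,0,0,0]}'
```

```text
time_s: 2.5
eef_pos: [0.4912, -0.2248, 0.033]
tcp_rot: [[0.899, 0.437, 0.0], [0.437, -0.899, -0.0], [0.0, 0.0, -1.0]]
wrist_force: [0.0, 0.0, 0.0]
width: 0.998
time_s: 3.17
eef_pos: [0.4911, -0.2242, 0.0327]
tcp_rot: [[0.899, 0.438, 0.0], [0.438, -0.899, 0.0], [0.0, 0.0, -1.0]]
wrist_force: [0.3, -0.1, -0.2]
width: 0.442
```

```bash
python3 -m crank '{"claw":[2,2,2,2,2,2],"xyz":[[0,0,0],[0,0,0],[0,0,0],[0,0,0],[0,0,0],[0,0,0]],"yaw":[0,0,0,0,0,0]}'
```

```text
time_s: 3.67
eef_pos: [0.4911, -0.2243, 0.0327]
tcp_rot: [[0.899, 0.438, -0.0], [0.438, -0.899, 0.0], [-0.0, -0.0, -1.0]]
wrist_force: [-0.5, 0.0, -0.5]
width: 0.212
```

The opening is 0.21, about 19 mm, which is less than the 34 mm knob. I'll look before doing anything else.

Run:
```python
from h import *
print(st()["width"])
c=imaging.capture("wrist");cv2.imwrite("pics/w2.png",c["image"][:,:,::-1])
c=imaging.capture("scene");crop(c,150,100,130,140,5,"pics/s3.png")
```

```text
0.21222986416485895
```

View pics/w2.png

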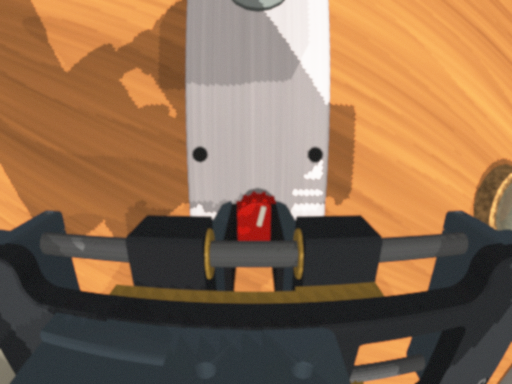

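View pics/s3.png

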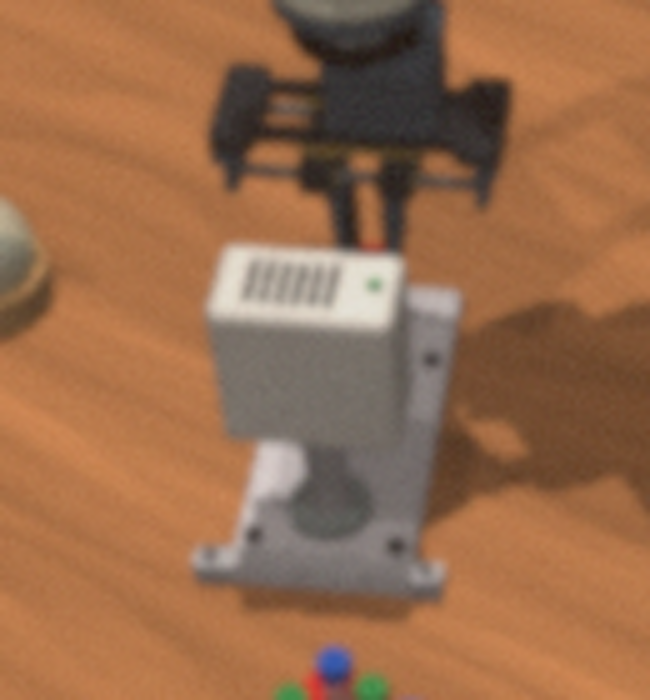

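```bash
python3 -m crank '{"claw":[1,1,1,1],"xyz":[[0,0,0],[0,0,0],[0,0,0],[0,0,0]],"yaw":[0,0,0,0]}'
python3 - <<'E'
from h import *
c=imaging.capture("wrist");cv2.imwrite("pics/w3.png",cv2.resize(c["image"][150:300,180:340,::-1],None,fx=4,fy=4,interpolation=2))
# expected px of knob circle
K,T=c["K"],c["T"]
def wp(p):
    q=T[:3,:3].T@(np.array(p)-T[:3,3]);t=np.arctan2(np.hypot(q[0],q[1]),-q[2]);r=t/np.hypot(q[0],q[1]);return K[0,2]+K[0,0]*q[0]*r,K[1,2]-K[1,1]*q[1]*r
R=np.array([.9,.437]);Y=np.array([.437,-.9])
for a,b in((0,0),(.017,0),(-.017,0),(0,.017),(0,-.017)):
    p=np.array([.4908,-.2255])+R*a+Y*b;print(np.round(wp([*p,.06])))
s=st();print(np.round(wp(s["eef_pos"])),s["eef_pos"])
E
```

```text
time_s: 4.1
eef_pos: [0.4911, -0.2243, 0.0327]
tcp_rot: [[0.899, 0.437, 0.0], [0.437, -0.899, -0.0], [0.0, 0.0, -1.0]]
wrist_force: [-0.2, 0.6, 0.2]
width: 0.115
[258. 226.]
[259. 201.]
[258. 250.]
[285. 226.]
[232. 226.]
[257. 211.] [ 0.49110665 -0.2242464   0.03272898]
```

View pics/w3.png

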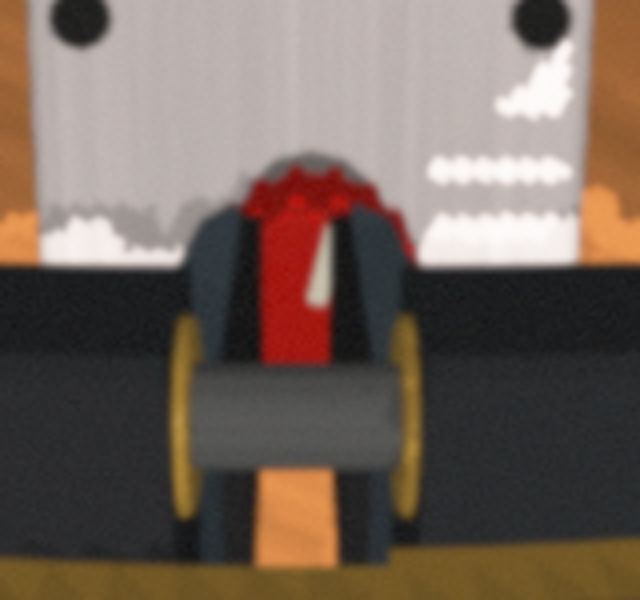

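Run:
```python
from h import *
c=imaging.capture("wrist");K,T=c["K"],c["T"];print(T.round(4))
def wp(p):
    q=T[:3,:3].T@(np.array(p)-T[:3,3]);t=np.arctan2(np.hypot(q[0],q[1]),-q[2]);r=t/np.hypot(q[0],q[1]);return K[0,2]+K[0,0]*q[0]*r,K[1,2]-K[1,1]*q[1]*r
s=st();e=s["eef_pos"];R=s["tcp_rot"]
for x in(.016,0,-.016):
  for z in(0,-.019,-.03,-.05):print(x,z,np.round(wp(e+R@[x,.005,z])))
c=imaging.capture("top");crop(c,265,160,100,110,6,"pics/t4.png")
k=[.4908,-.2255]
for z in(.0,.03,.06):print(z,np.round(wp([*k,z])),np.round(wp([k[0]+.0153,k[1]+.0074,z])))
```

```text
[[ 0.4364  0.8713  0.2244  0.5531]
 [-0.8997  0.4229  0.1078 -0.1921]
 [-0.001  -0.2489  0.9685  0.2348]
 [ 0.      0.      0.      1.    ]]
0.016 0 [264. 190.]
0.016 -0.019 [265. 197.]
0.016 -0.03 [265. 202.]
0.016 -0.05 [267. 213.]
0 0 [263. 211.]
0 -0.019 [264. 221.]
0 -0.03 [265. 227.]
0 -0.05 [266. 240.]
-0.016 0 [263. 232.]
-0.016 -0.019 [264. 243.]
-0.016 -0.03 [265. 250.]
-0.016 -0.05 [266. 265.]
0.0 [257. 199.] [257. 179.]
0.03 [258. 211.] [258. 188.]
0.06 [258. 226.] [259. 201.]
```

View pics/t4.png

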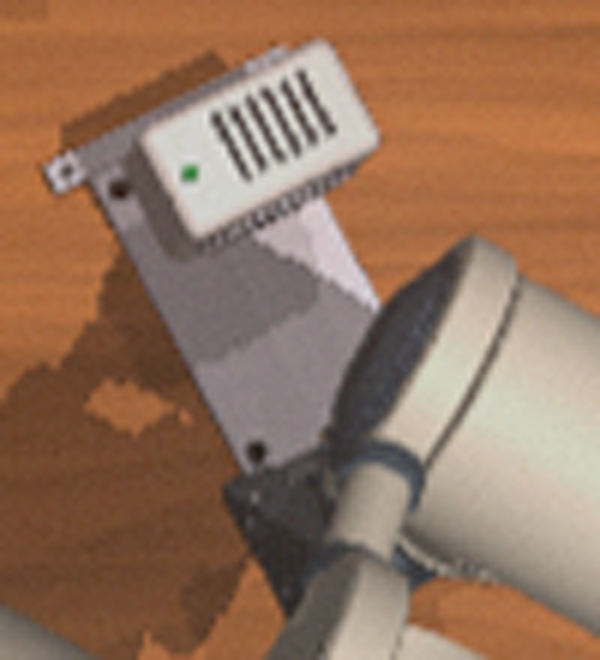

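```bash
python3 - <<'E'
from cell import robot
print(robot.grip_point_offset,[a for a in dir(robot) if a[0]!='_'])
E
python3 - <<'E'
from h import *
c=imaging.capture("scene")
s=st();e=s["eef_pos"];R=s["tcp_rot"]
for z in(0,-.019,-.06,-.1):print(z,np.round(proj(c,e+R@[0,0,z]),1))
print("knob top",proj(c,[.4908,-.2255,.06]))
crop(c,190,110,70,60,10,"pics/s4.png")
E
```

```text
0.0188 ['MotionError', 'grip_point_offset', 'state']
0 [225.3 157.8]
-0.019 [224.9 153.5]
-0.06 [224.2 144. ]
-0.1 [223.4 134.3]
knob top (np.float64(224.52204406531524), np.float64(151.42214048072276))
```

View pics/s4.png

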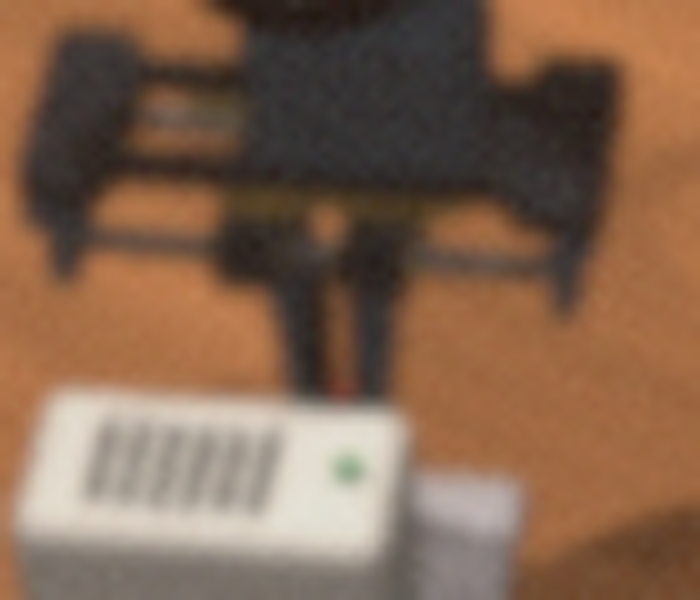

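The image scale puts the fingertips near z≈0.06, on top of the knob, instead of at 0.033. A small push down while watching the force will settle it.

```bash
python3 -m crank '{"claw":[1,1,1],"xyz":[[0,0,0.2],[0,0,0.4],[0,0,0.4]],"yaw":[0,0,0]}'
```

```text
time_s: 4.55
eef_pos: [0.4911, -0.2243, 0.0284]
tcp_rot: [[0.899, 0.437, -0.0], [0.437, -0.899, 0.0], [-0.0, -0.0, -1.0]]
wrist_force: [-0.0, -0.1, 1.7]
width: 0.105
```

```bash
python3 -m crank '{"claw":[1,1,1],"xyz":[[0,0,0.2],[0,0,0.3],[0,0,0.3]],"yaw":[0,0,0]}'
```

```text
time_s: 4.8
eef_pos: [0.4912, -0.2243, 0.0256]
tcp_rot: [[0.899, 0.437, 0.0], [0.437, -0.899, -0.0], [0.0, 0.0, -1.0]]
wrist_force: [-0.2, 1.5, 7.0]
width: 0.108
```

Confirmed: the tips touch the knob top at a reading of about 0.029, so the real fingertips are about 31 mm above the reported TCP. I'll raise, open and go down with that offset.

```bash
python3 -m crank '{"claw":[3,5,6.5,6.5,6.5,6.5,6.5,6.5],"xyz":[[0,0,-0.7],[0,0,-1.7],[0,0,-2],[0,0,-2],[0,0,-2],[0,0,-2],[0,0,-2],[0,0,-2]],"yaw":[0,0,0,0,0,0,0,0]}'
python3 -m crank '{"claw":[6.5,6.5],"xyz":[[0,0,0],[0,0,0]],"yaw":[0,0]}'
python3 - <<'E'
from h import *
c=imaging.capture("wrist");cv2.imwrite("pics/w4.png",cv2.resize(c["image"][130:300,130:390,::-1],None,fx=3,fy=3,interpolation=2))
E
```

```text
time_s: 5.47
eef_pos: [0.4909, -0.2241, 0.0454]
tcp_rot: [[0.899, 0.438, -0.0], [0.438, -0.899, 0.0], [-0.0, -0.0, -1.0]]
wrist_force: [-0.4, 0.1, -0.3]
width: 0.667
time_s: 5.63
eef_pos: [0.491, -0.2242, 0.0456]
tcp_rot: [[0.899, 0.437, -0.0], [0.437, -0.899, 0.0], [-0.0, -0.0, -1.0]]
wrist_force: [0.6, -0.1, 0.5]
width: 0.713
```

View pics/w4.png

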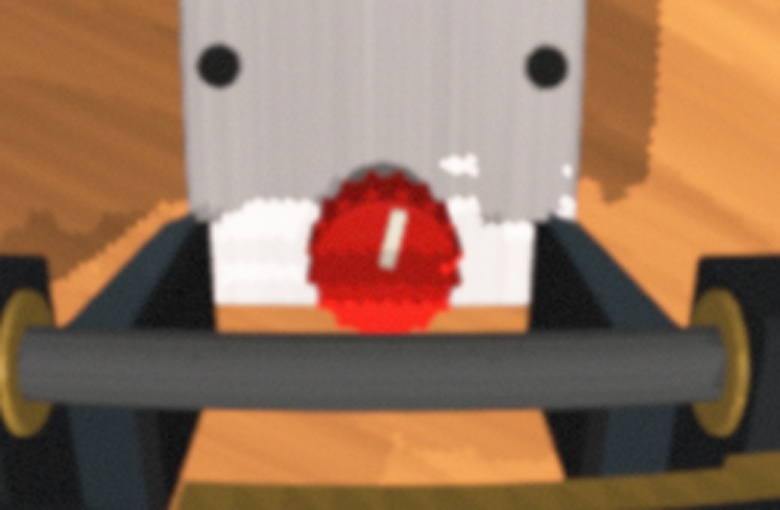

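The knob is centred between the open fingers at about (385,255) in the crop.

```bash
python3 -m crank '{"claw":[6.5,6.5,6.5,6.5,6.5,6.5],"xyz":[[0,0.1,1],[0,0.1,2.5],[0,0.1,3.8],[0,0.1,4.4],[0,0.1,4.5],[0,0.1,4.5]],"yaw":[0,0,0,0,0,0]}'
python3 -m crank '{"claw":[4.5,3,2,2,2,2,2,2],"xyz":[[0,0,0],[0,0,0],[0,0,0],[0,0,0],[0,0,0],[0,0,0],[0,0,0],[0,0,0]],"yaw":[0,0,0,0,0,0,0,0]}'
```

```text
time_s: 6.18
eef_pos: [0.4913, -0.2251, 0.0003]
tcp_rot: [[0.899, 0.437, -0.001], [0.437, -0.899, 0.0], [-0.0, -0.001, -1.0]]
wrist_force: [0.8, -0.2, 0.5]
width: 0.715
time_s: 6.85
eef_pos: [0.4927, -0.2265, 0.0012]
tcp_rot: [[0.899, 0.438, 0.002], [0.438, -0.899, -0.002], [0.001, 0.003, -1.0]]
wrist_force: [2.1, -6.9, -0.2]
width: 0.364
```

```bash
python3 -m crank '{"claw":[2,2,2,2,2,2],"xyz":[[0,0.1,0],[0,0.15,0.2],[0,0.15,0.4],[0,0.15,0.7],[0,0.15,1.0],[0,0.15,1.0]],"yaw":[0,0,0,0,0,0]}'
```

```text
time_s: 7.35
eef_pos: [0.4928, -0.2267, -0.0084]
tcp_rot: [[0.899, 0.437, 0.001], [0.437, -0.899, -0.001], [0.001, 0.001, -1.0]]
wrist_force: [-1.8, 2.2, 16.9]
width: 0.365
```

```bash
python3 -m crank '{"claw":[2,2,2,2,2,2,2,2],"xyz":[[0,0,0],[0,0,0],[0,0,0],[0,0,0],[0,0,0],[0,0,0],[0,0,0],[0,0,0]],"yaw":[4,10,16,22,28,34,40,40]}'
python3 - <<'E'
from h import *
c=imaging.capture("wrist");cv2.imwrite("pics/w5.png",cv2.resize(c["image"][130:300,130:390,::-1],None,fx=3,fy=3,interpolation=2));print(st()["qpos"].round(2),st()["torque"].round(2))
E
```

```text
time_s: 8.02
eef_pos: [0.4929, -0.2276, -0.0083]
tcp_rot: [[0.968, -0.25, 0.002], [-0.25, -0.968, -0.002], [0.002, 0.001, -1.0]]
wrist_force: [-3.2, -5.6, 14.7]
width: 0.362
[-0.54  0.64  1.73 -0.    0.76  1.28] [-1.01  0.59 -0.02]
```

View pics/w5.png

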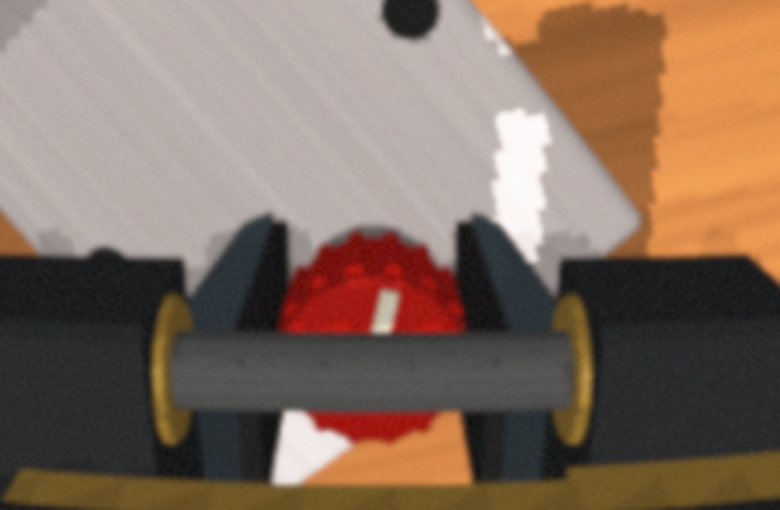

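The pointer at (385,310) kept its direction in the tool frame, so the knob turned with the fingers past the block. Turning on to the stop.

```bash
python3 -m crank '{"claw":[2,2,2,2,2,2,2,2],"xyz":[[0,0,0],[0,0,0],[0,0,0],[0,0,0],[0,0,0],[0,0,0],[0,0,0],[0,0,0]],"yaw":[5,11,17,23,29,35,40,42]}'
python3 - <<'E'
from h import *
c=imaging.capture("wrist");cv2.imwrite("pics/w6.png",cv2.resize(c["image"][130:300,130:390,::-1],None,fx=3,fy=3,interpolation=2));print(st()["qpos"].round(2),st()["torque"].round(2))
E
```

```text
time_s: 8.73
eef_pos: [0.4927, -0.2288, -0.0085]
tcp_rot: [[0.555, -0.832, 0.001], [-0.832, -0.555, -0.004], [0.004, 0.001, -1.0]]
wrist_force: [-7.1, -21.4, 8.3]
width: 0.368
[-0.54  0.64  1.73 -0.    0.76  2.01] [-3.3   1.5   0.65]
```

View pics/w6.png

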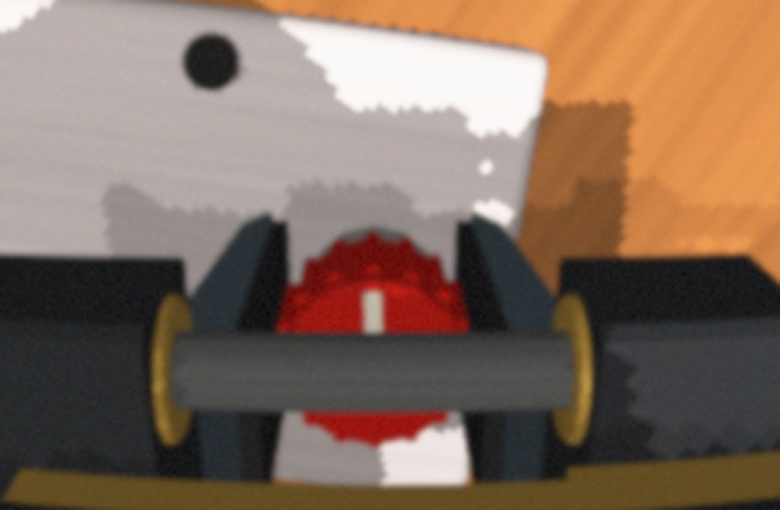

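The pointer now lags the fingers by about 12°, so I'll relieve the side load and turn further to be sure it reaches the stop.

```bash
python3 -m crank '{"claw":[2,2,2,2,2,2],"xyz":[[0.1,0.1,0],[0.2,0.2,0],[0.2,0.2,0],[0.2,0.2,0],[0.2,0.2,0],[0.2,0.2,0]],"yaw":[0,4,8,12,16,16]}'
python3 - <<'E'
from h import *
c=imaging.capture("wrist");cv2.imwrite("pics/w7.png",cv2.resize(c["image"][130:300,130:390,::-1],None,fx=3,fy=3,interpolation=2));print(st()["qpos"].round(2),st()["torque"].round(2))
E
```

```text
time_s: 9.28
eef_pos: [0.492, -0.2295, -0.0088]
tcp_rot: [[0.304, -0.953, 0.001], [-0.953, -0.304, -0.001], [0.001, -0.0, -1.0]]
wrist_force: [-0.7, 0.8, 8.5]
width: 0.366
[-0.55  0.64  1.73 -0.    0.76  2.28] [0.14 0.1  0.52]
```

View pics/w7.png

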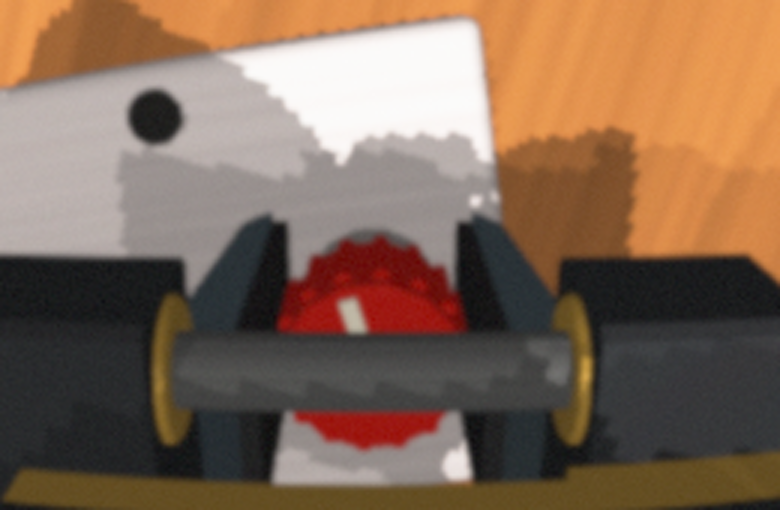

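The pointer stayed fixed while the fingers slipped round with 0.5 N m of torque, so the knob is at its stop. Releasing and rising.

```bash
python3 -m crank '{"claw":[4,5,6.5,6.5,6.5,6.5],"xyz":[[0,0,0],[0,0,0],[0,0,0],[0,0,0],[0,0,0],[0,0,0]],"yaw":[0,0,0,0,0,0]}'
python3 -m crank '{"claw":[6.5,6.5,6.5,6.5,6.5,6.5,6.5,6.5],"xyz":[[0,0,-1.5],[0,0,-4],[0,0,-7.5],[0,0,-11],[0,0,-14],[0,0,-16],[0,0,-17],[0,0,-17]],"yaw":[0,0,0,0,0,0,0,0]}'
python3 - <<'E'
from h import *
c=imaging.capture("wrist");cv2.imwrite("pics/w8.png",cv2.resize(c["image"][130:300,130:390,::-1],None,fx=3,fy=3,interpolation=2));print(st()["qpos"].round(2))
K,T=c["K"],c["T"]
def wp(p):
    q=T[:3,:3].T@(np.array(p)-T[:3,3]);t=np.arctan2(np.hypot(q[0],q[1]),-q[2]);r=t/np.hypot(q[0],q[1]);return K[0,2]+K[0,0]*q[0]*r,K[1,2]-K[1,1]*q[1]*r
for z in(.06,.055):
  for d in((0,0),(.017*.906,.017*.423),(-.0154,-.0072)):print(z,(np.array(wp([.4908+d[0],-.2255+d[1],z]))-[130,130])*3)
E
```

```text
time_s: 9.83
eef_pos: [0.4916, -0.2292, -0.0094]
tcp_rot: [[0.308, -0.951, -0.0], [-0.951, -0.308, 0.0], [-0.0, 0.0, -1.0]]
wrist_force: [1.1, -0.1, 0.8]
width: 0.709
time_s: 10.5
eef_pos: [0.4926, -0.2298, 0.1625]
tcp_rot: [[0.308, -0.951, 0.003], [-0.951, -0.308, -0.002], [0.003, -0.002, -1.0]]
wrist_force: [0.5, 0.6, 0.0]
width: 0.711
[-0.55  0.4   1.58  0.    1.16  2.28]
0.06 [371.55103418 155.94424709]
0.06 [323.64282418 161.78153846]
0.06 [419.62109827 150.092068  ]
0.055 [371.56899139 152.70840115]
0.055 [324.38939335 158.46478058]
0.055 [418.90401137 146.94349868]
```

View pics/w8.png

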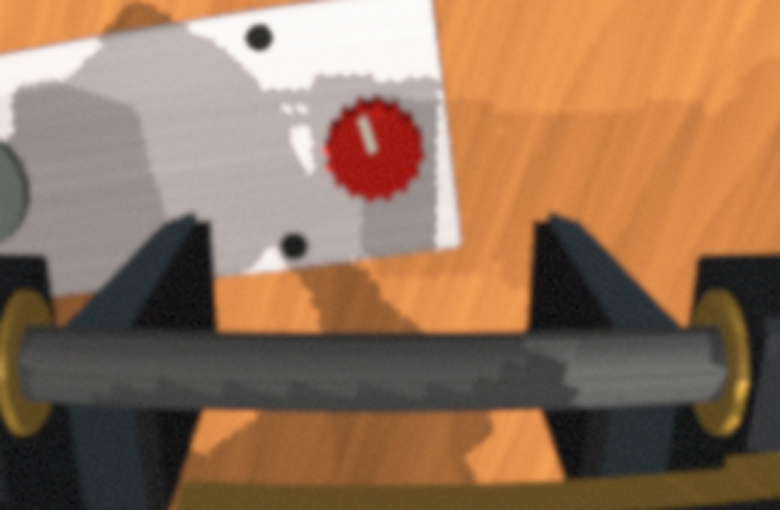

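Run:
```python
from h import *
def pt(img,c,roi):
    x0,x1,y0,y1=roi;im=img.astype(int)[y0:y1,x0:x1];h=cv2.cvtColor(img[y0:y1,x0:x1],cv2.COLOR_RGB2HSV)
    red=((h[...,0]<10)|(h[...,0]>170))&(h[...,1]>150)
    hull=cv2.convexHull(np.argwhere(red)[:,::-1].astype(np.int32));m=np.zeros(red.shape,np.uint8);cv2.fillConvexPoly(m,hull,1)
    m=cv2.erode(m,np.ones((5,5)));w=(h[...,1]<120)&(m>0);p=np.argwhere(w)[:,::-1];(cx,cy),r=cv2.minEnclosingCircle(np.argwhere(red)[:,::-1].astype(np.float32))
    f=lambda q:wz(c,q[0]+x0,q[1]+y0,.058)
    k=f((cx,cy))
    pc=p.mean(0);u,s,v=np.linalg.svd(p-pc);d=v[0]*np.sign(v[0]@(pc-[cx,cy]))
    a=f(pc+4*d)-f(pc-4*d);b=f(pc)-k
    print(len(p),k,"line",np.degrees(np.arctan2(a[1],a[0])),"c->line",np.degrees(np.arctan2(b[1],b[0])),r)
c=imaging.capture("wrist");pt(c["image"],c,(235,275,155,200))
# initial picture w1: camera pose from state then
T0=np.array(c["T"]);c0=dict(c);
# rigid camera-in-tool
s=st();E=np.eye(4);E[:3,:3]=s["tcp_rot"];E[:3,3]=s["eef_pos"];X=np.linalg.inv(E)@T0
E0=np.eye(4);E0[:3,:3]=[[.899,.437,-.002],[.437,-.899,.001],[-.001,-.001,-1]];E0[:3,3]=[.4901,-.226,.1516];c0["T"]=E0@X
pt(cv2.imread("pics/w1.png")[:,:,::-1].copy(),c0,(230,282,152,205))
```

```text
48 [ 0.49095158 -0.2279905   0.058     ] line -53.837747570259445 c->line -44.71983249342138 16.177236557006836
65 [ 0.49053288 -0.22688689  0.058     ] line 12.548894771884962 c->line 6.562060649203971 17.85395050048828
```

Run:
```python
from h import *
c=imaging.capture("wrist");crop(c,230,150,50,55,12,"pics/w9.png")
t=imaging.capture("top");crop(t,310,225,36,30,16,"pics/t5.png")
s=st();E=np.eye(4);E[:3,:3]=s["tcp_rot"];E[:3,3]=s["eef_pos"];X=np.linalg.inv(E)@c["T"]
def ang(c,a,b,z):
    a=wz(c,*a,z);b=wz(c,*b,z);d=b-a;return np.degrees(np.arctan2(d[1],d[0])),np.hypot(*d[:2])
f=lambda x,y:(130+(x+.5)/3-.5,130+(y+.5)/3-.5)
c0=dict(c);E0=np.eye(4);E0[:3,:3]=[[.899,.437,0],[.437,-.899,0],[0,0,-1]];E0[:3,3]=[.491,-.2242,.0456];c0["T"]=E0@X
print("w4",ang(c0,f(386,268),f(400,212),.06))
print("w8",ang(c,f(372,152),f(361,116),.055))
```

```text
w4 (np.float64(12.928467607450978), np.float64(0.013537776353592617))
w8 (np.float64(-55.56321454886618), np.float64(0.013509531784877475))
```

View pics/w9.png

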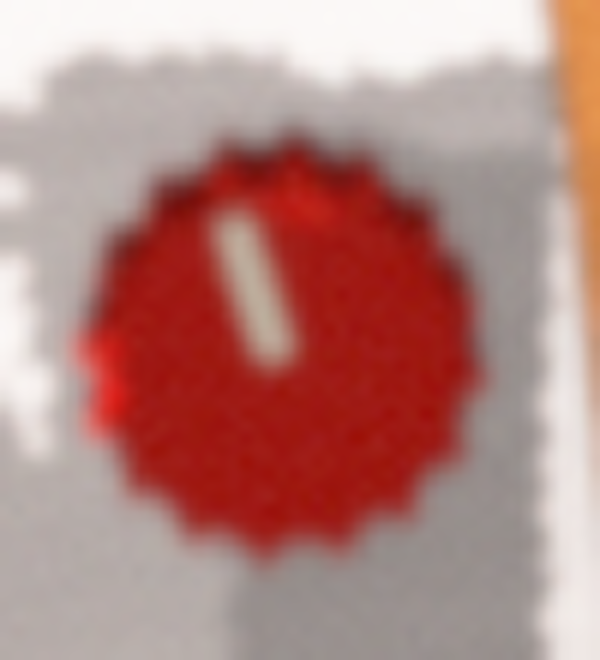

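View pics/t5.png

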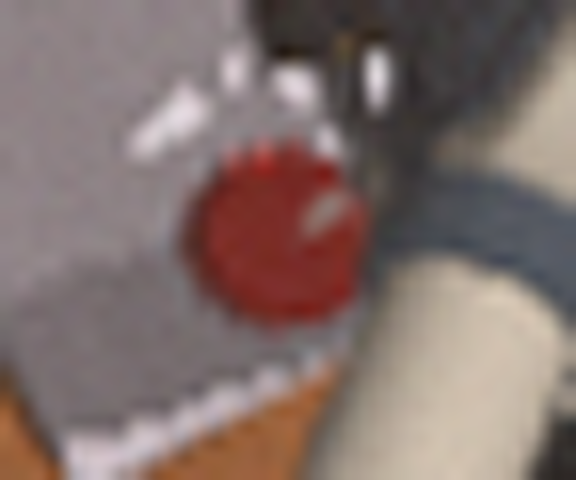

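The pointer now lies 80° clockwise of the ioniser's +x axis (yaw ≈25°), which is 1.4 rad, the stop. It started at about 0.2 rad. The knob stays put, so next is the tray.

```bash
python3 -m crank '{"claw":[6.5,6.5,6.5,6.5,6.5,6.5,6.5,6.5],"xyz":[[-2,-0.9,0],[-5,-2.2,0],[-9,-4,0],[-13,-5.7,0],[-17,-7.5,0],[-21,-9.3,0],[-24,-10.6,0],[-25,-11,0]],"yaw":[0,0,0,0,0,0,0,0]}'
python3 -m crank '{"claw":[6.5,6.5,6.5,6.5,6.5,6.5,6.5,6.5],"xyz":[[-2,-0.9,0],[-5,-2.2,0],[-9,-4,0],[-12,-5.3,0],[-15,-6.6,0],[-16.5,-7.3,0],[-17,-7.55,0],[-17,-7.55,0]],"yaw":[0,0,0,-4,-8,-12,-13.5,-13.5]}'
python3 - <<'E'
from h import *
s=st();print(s["eef_pos"],s["tcp_rot"].round(3),s["qpos"].round(2))
c=imaging.capture("wrist");cv2.imwrite("pics/w10.png",c["image"][:,:,::-1]);crop(c,150,60,220,180,3.5,"pics/w11.png")
E
```

```text
time_s: 11.37
eef_pos: [0.5185, 0.0473, 0.1593]
tcp_rot: [[0.311, -0.951, -0.002], [-0.951, -0.311, 0.001], [-0.002, 0.002, -1.0]]
wrist_force: [-0.7, -0.4, 0.4]
width: 0.713
time_s: 12.03
eef_pos: [0.5382, 0.2282, 0.1593]
tcp_rot: [[0.524, -0.852, -0.002], [-0.852, -0.524, -0.001], [-0.0, 0.002, -1.0]]
wrist_force: [-1.1, -0.3, -0.4]
width: 0.716
[0.53821925 0.228215   0.15931543] [[ 0.524 -0.852 -0.002]
 [-0.852 -0.524 -0.001]
 [-0.     0.002 -1.   ]] [0.3  0.46 1.48 0.   1.21 2.89]
```

View pics/w10.png

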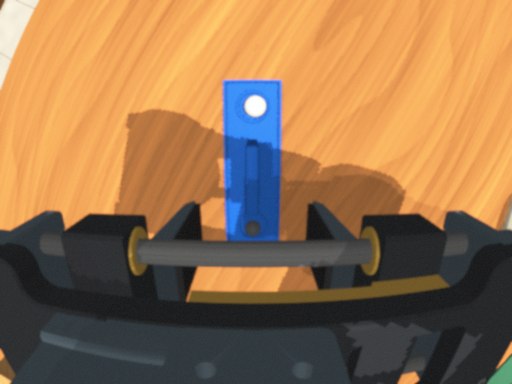

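The bar is seen at about x=252, y from 140 to 215, the white ball at (255,105), and the tray is aligned with the jaws.

Run:
```python
from h import *
c=imaging.capture("wrist");s=st();R=s["tcp_rot"];e=s["eef_pos"]
q=lambda u,v,z:np.round((R.T@(wz(c,u,v,z)-e))[:2]*1000,1)
h=cv2.cvtColor(c["image"],cv2.COLOR_RGB2HSV);m=((h[...,0]>105)&(h[...,0]<130)&(h[...,1]>150));m[:70]=0;m[245:]=0;m[:,:215]=0;m[:,:]&=True;m[:,290:]=0
for v in(90,120,150,180,200):
    w=np.where(m[v])[0];print(v,q(w[0],v,.011),q(w[-1]+1,v,.011))
crop(c,215,70,75,175,4.5,"pics/w12.png")
print("white",q(255,105.5,.0175),"top edge",q(252,81,.011))
```

```text
90 [ 93.8 -34.9] [93.8 30.4]
120 [ 58.3 -35.1] [58.3 29.4]
150 [ 22.6 -34.4] [22.5 29.8]
180 [-14.1 -35.1] [-14.1  30.5]
200 [-39.5 -34.5] [-39.5  31. ]
white [75.   1.2] top edge [104.2  -2.2]
```

View pics/w12.png

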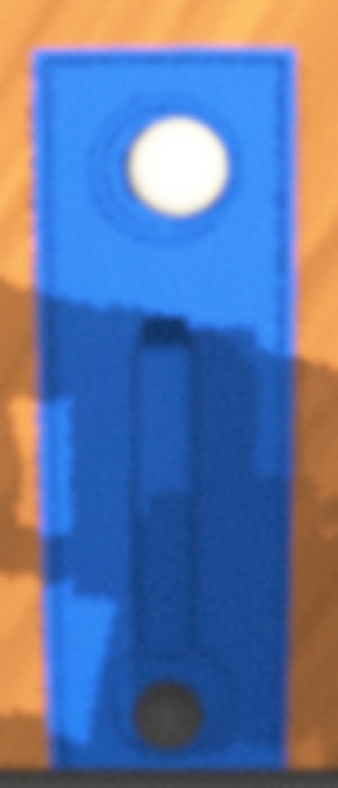

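```bash
python3 -m crank '{"claw":[6.5,6.5,6.5,6.5,6.5,6.5,6.5,6.5],"xyz":[[-0.25,-0.2,1.5],[-0.25,-0.2,4],[-0.25,-0.2,7.5],[-0.25,-0.2,10.5],[-0.25,-0.2,12.5],[-0.25,-0.2,13.8],[-0.25,-0.2,14.4],[-0.25,-0.2,14.4]],"yaw":[0,0,0,0,0,0,0,0]}'
python3 -m crank '{"claw":[5.5,4.5,3.5,3,2.6,2.4,2.4,2.4],"xyz":[[0,0,0],[0,0,0],[0,0,0],[0,0,0],[0,0,0],[0,0,0],[0,0,0],[0,0,0]],"yaw":[0,0,0,0,0,0,0,0]}'
python3 - <<'E'
from h import *
c=imaging.capture("wrist");cv2.imwrite("pics/w13.png",c["image"][:,:,::-1])
c=imaging.capture("scene");crop(c,280,140,120,110,6,"pics/s5.png")
E
```

```text
time_s: 12.8
eef_pos: [0.5384, 0.2292, 0.0156]
tcp_rot: [[0.52, -0.854, -0.002], [-0.854, -0.52, -0.001], [-0.0, 0.002, -1.0]]
wrist_force: [0.1, 0.1, -0.1]
width: 0.712
time_s: 13.47
eef_pos: [0.5391, 0.2307, 0.0168]
tcp_rot: [[0.522, -0.853, 0.0], [-0.853, -0.522, 0.0], [0.0, -0.0, -1.0]]
wrist_force: [-0.1, 0.1, -0.9]
width: 0.262
```

View pics/w13.png

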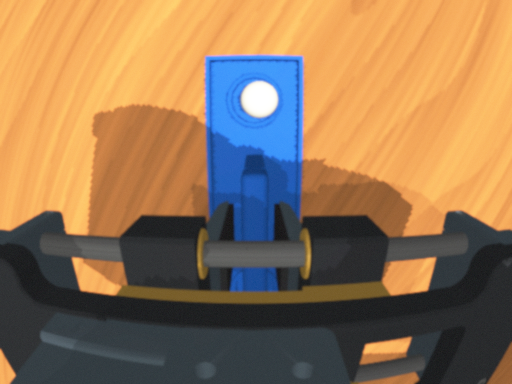

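View pics/s5.png

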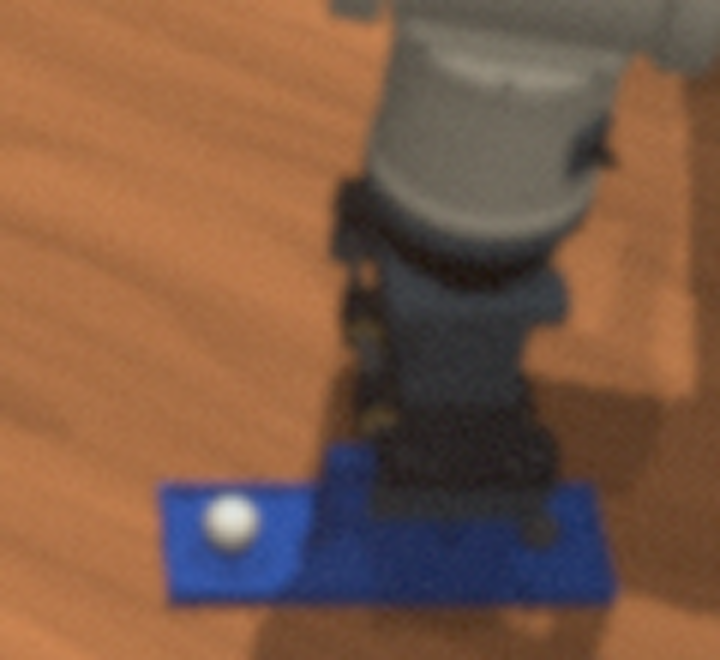

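The bar (255,185) is centred between the fingers with their tips beside it, and the ball is still in its well. Closing.

```bash
python3 -m crank '{"claw":[2.1,1.8,1.5,1.2,0.9,0.5,0.5,0.5],"xyz":[[0,0,0],[0,0,0],[0,0,0],[0,0,0],[0,0,0],[0,0,0],[0,0,0],[0,0,0]],"yaw":[0,0,0,0,0,0,0,0]}'
python3 -m crank '{"claw":[0.5,0.5,0.5,0.5],"xyz":[[0,0,0],[0,0,-0.1],[0,0,-0.3],[0,0,-0.5]],"yaw":[0,0,0,0]}'
```

```text
time_s: 14.23
eef_pos: [0.539, 0.2306, 0.0166]
tcp_rot: [[0.522, -0.853, -0.0], [-0.853, -0.522, -0.0], [-0.0, 0.0, -1.0]]
wrist_force: [-0.2, -0.8, -3.1]
width: 0.151
time_s: 14.57
eef_pos: [0.5391, 0.2306, 0.0218]
tcp_rot: [[0.522, -0.853, -0.0], [-0.853, -0.522, 0.0], [-0.0, 0.0, -1.0]]
wrist_force: [0.0, -0.5, -3.2]
width: 0.15
```

```bash
python3 -m crank '{"claw":[0.5,0.5,0.5,0.5,0.5,0.5,0.5,0.5],"xyz":[[0,0,-0.3],[0,0,-0.8],[0,0,-1.5],[0,0,-2.3],[0,0,-3.1],[0,0,-3.7],[0,0,-4.1],[0,0,-4.3]],"yaw":[0,0,0,0,0,0,0,0]}'
python3 -m crank '{"claw":[0.5,0.5,0.5,0.5,0.5,0.5,0.5,0.5],"xyz":[[0,0,-0.2],[0,0,-0.7],[0,0,-1.5],[0,0,-2.5],[0,0,-3.5],[0,0,-4.5],[0,0,-5.5],[0,0,-6.5]],"yaw":[0,0,0,0,0,0,0,0]}'
python3 -m crank '{"claw":[0.5,0.5,0.5,0.5,0.5],"xyz":[[0,0,-0.8],[0,0,-1.4],[0,0,-1.8],[0,0,-2.0],[0,0,-2.0]],"yaw":[0,0,0,0,0]}'
python3 - <<'E'
from h import *
c=imaging.capture("wrist");cv2.imwrite("pics/w14.png",c["image"][:,:,::-1])
c=imaging.capture("scene");crop(c,260,80,140,140,5,"pics/s6.png")
print(st()["torque"],st()["eef_pos"])
E
```

```text
time_s: 15.23
eef_pos: [0.5395, 0.2307, 0.0656]
tcp_rot: [[0.522, -0.853, 0.001], [-0.853, -0.522, 0.0], [0.0, -0.001, -1.0]]
wrist_force: [-0.1, 0.3, -3.1]
width: 0.154
time_s: 15.9
eef_pos: [0.5392, 0.2307, 0.131]
tcp_rot: [[0.522, -0.853, 0.0], [-0.853, -0.522, 0.0], [0.0, -0.0, -1.0]]
wrist_force: [-1.1, 0.9, -2.7]
width: 0.149
time_s: 16.32
eef_pos: [0.5392, 0.2306, 0.15]
tcp_rot: [[0.522, -0.853, 0.0], [-0.853, -0.522, 0.0], [0.0, -0.0, -1.0]]
wrist_force: [-0.7, 0.0, -2.6]
width: 0.144
[ 0.126305   -0.05816506  0.02645506] [0.53893657 0.23054921 0.1493492 ]
```

View pics/w14.png

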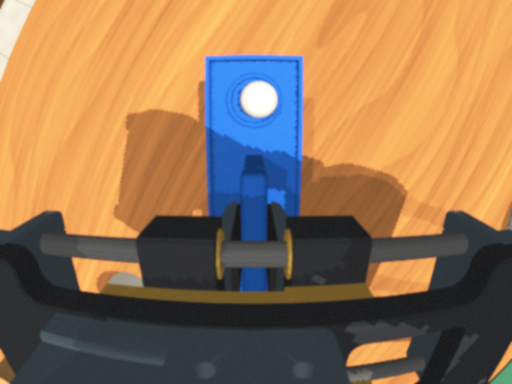

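View pics/s6.png

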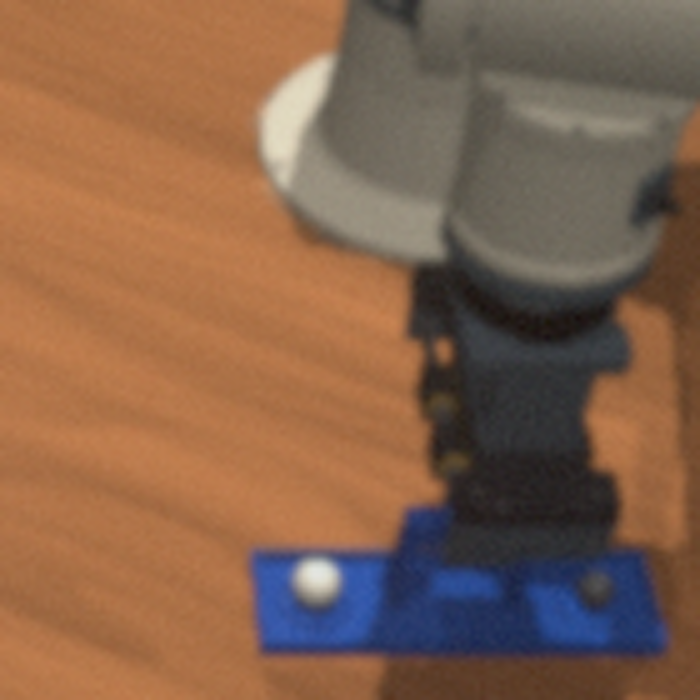

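Run:
```python
from h import *
c=imaging.capture("wrist");s=st();e=s["eef_pos"];R=s["tcp_rot"]
b=wz(c,259,99,.150);t=R.T@(b-e);print("ball",b,"tool",t)
a=np.radians(25);kn=np.array([.4915,-.227]);tgt=kn+.077*np.array([np.cos(a),np.sin(a)])
yaw0=np.arctan2(R[1,0],R[0,0]);print(np.degrees(yaw0))
xd=np.radians(-65);  # tool x direction
X=np.array([np.cos(xd),np.sin(xd)]);Y=np.array([np.sin(xd),-np.cos(xd)])
tc=tgt-X*.075-Y*0
print("tgt",tgt,"tcp",tc,"shift tool cm",(R.T@np.array([*(tc-e[:2]),0]))*100)
```

```text
ball [0.57600976 0.16308124 0.15      ] tool [ 0.07692686  0.00350672 -0.00073931]
-58.5572189488718
tgt [ 0.5612857  -0.19445839] tcp [ 0.52958933 -0.12648531] shift tool cm [2.99758971e+01 1.94161753e+01 8.43987398e-03]
```

```bash
python3 -m crank '{"claw":[0.5,0.5,0.5,0.5,0.5,0.5,0.5,0.5],"xyz":[[0.25,0.16,0],[0.75,0.5,0],[1.6,1.03,0],[2.7,1.74,-0.1],[4.03,2.6,-0.2],[5.54,3.58,-0.3],[7.14,4.6,-0.3],[8.82,5.7,-0.3]],"yaw":[0,0,0,0,0,0,0,0]}'
python3 -m crank '{"claw":[0.5,0.5,0.5,0.5,0.5,0.5,0.5,0.5],"xyz":[[1.68,1.09,0],[3.36,2.17,0],[5.04,3.26,0],[6.72,4.34,0],[8.4,5.43,0],[9.9,6.4,0],[11.1,7.17,0],[11.76,7.6,0]],"yaw":[0.5,1.5,2.5,3.5,4.5,5.5,6.2,6.5]}'
python3 -m crank '{"claw":[0.5,0.5,0.5,0.5],"xyz":[[0.2,0.1,0],[0.3,0.15,0],[0.3,0.15,0],[0.3,0.15,0]],"yaw":[0,0,0,0]}'
python3 - <<'E'
from h import *
c=imaging.capture("wrist");cv2.imwrite("pics/w15.png",c["image"][:,:,::-1])
c=imaging.capture("scene");crop(c,180,70,140,140,5,"pics/s7.png")
s=st();R=s["tcp_rot"];e=s["eef_pos"];print(e,R[:,0],np.degrees(np.arctan2(R[1,0],R[0,0])))
tc=np.array([.5296,-.1265]);print((R.T@np.array([*(tc-e[:2]),0]))*100)
E
```

```text
time_s: 17.13
eef_pos: [0.5363, 0.1237, 0.1529]
tcp_rot: [[0.521, -0.853, 0.0], [-0.853, -0.521, -0.0], [0.0, -0.0, -1.0]]
wrist_force: [0.8, -0.3, -3.6]
width: 0.154
time_s: 17.8
eef_pos: [0.5325, -0.0169, 0.1528]
tcp_rot: [[0.42, -0.908, -0.0], [-0.908, -0.42, -0.0], [0.0, 0.0, -1.0]]
wrist_force: [-0.6, -0.6, -3.4]
width: 0.15
time_s: 18.13
eef_pos: [0.5329, -0.0172, 0.1527]
tcp_rot: [[0.422, -0.906, -0.0], [-0.906, -0.422, 0.0], [-0.0, -0.0, -1.0]]
wrist_force: [0.4, -0.7, -3.3]
width: 0.149
[ 0.53290885 -0.01709191  0.15269439] [ 4.22570276e-01 -9.06330156e-01 -1.02033948e-04] -65.00303343891278
[ 9.77616245e+00  4.92315200e+00 -9.08338839e-04]
```

View pics/w15.png

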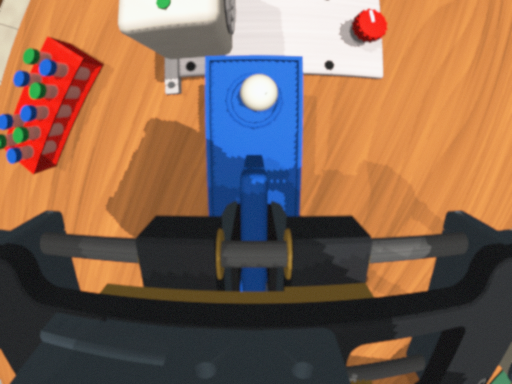

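View pics/s7.png

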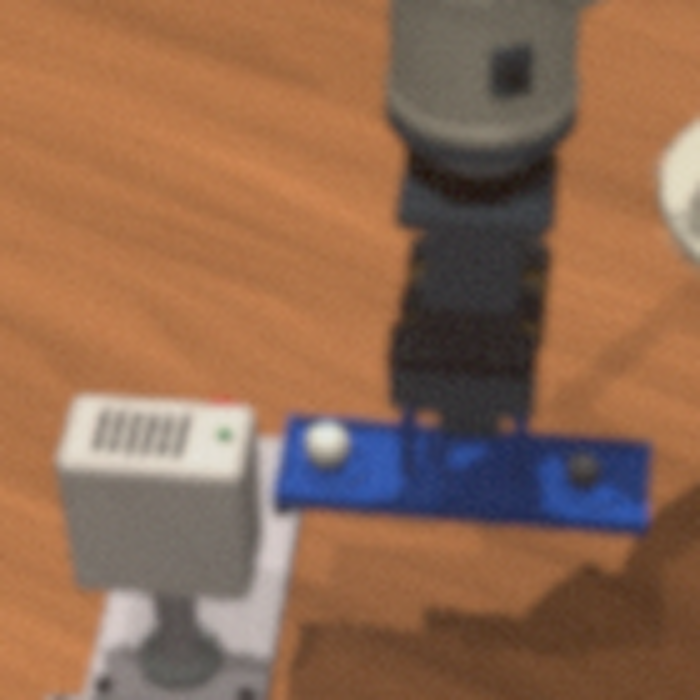

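Tray level, both balls in their wells. It must shift clear of the head sideways (+y) first, then go forward.

```bash
python3 -m crank '{"claw":[0.5,0.5,0.5,0.5,0.5,0.5,0.5,0.5],"xyz":[[0,0.2,0],[0,0.7,0],[0,1.5,0],[0,2.5,0],[0.2,3.4,0],[0.6,4.2,0],[1.2,4.7,0],[2,4.9,0]],"yaw":[0,0,0,0,0,0,0,0]}'
python3 -m crank '{"claw":[0.5,0.5,0.5,0.5,0.5,0.5],"xyz":[[0.8,0,0],[1.5,0,0],[2.0,0,0],[2.4,0,0],[2.6,0,0],[2.6,0,0]],"yaw":[0,0,0,0,0,0]}'
python3 - <<'E'
from h import *
c=imaging.capture("wrist");cv2.imwrite("pics/w16.png",c["image"][:,:,::-1])
s=st();R=s["tcp_rot"];e=s["eef_pos"]
tc=np.array([.5296,-.1265]);print((R.T@np.array([*(tc-e[:2]),0]))*100)
E
```

```text
time_s: 18.9
eef_pos: [0.4962, -0.0574, 0.1529]
tcp_rot: [[0.421, -0.907, -0.0], [-0.907, -0.421, -0.0], [-0.0, 0.0, -1.0]]
wrist_force: [-0.0, 0.6, -2.7]
width: 0.152
time_s: 19.4
eef_pos: [0.5082, -0.0804, 0.1526]
tcp_rot: [[0.422, -0.907, -0.0], [-0.907, -0.422, 0.0], [-0.0, 0.0, -1.0]]
wrist_force: [0.5, -0.5, -2.7]
width: 0.155
[ 5.12589363e+00 -4.01198565e-03 -9.96428292e-04]
```

View pics/w16.png

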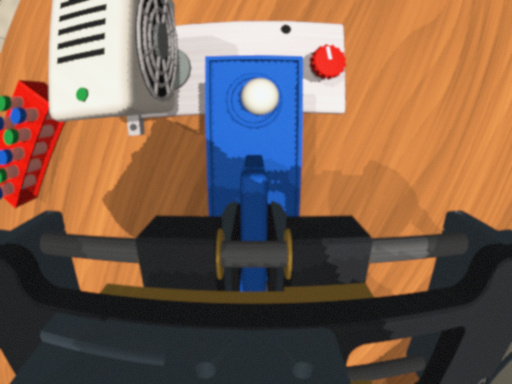

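There is a clear gap between the tray's left edge (207) and the grille (175). Moving forward the last 5.1 cm.

```bash
python3 -m crank '{"claw":[0.5,0.5,0.5,0.5,0.5,0.5,0.5,0.5],"xyz":[[0.2,0,0],[0.6,0,0],[1.1,0,0],[1.7,0,0],[2.2,0,0],[2.6,0,0],[2.9,0,0],[3,0,0]],"yaw":[0,0,0,0,0,0,0,0]}'
python3 -m crank '{"claw":[0.5,0.5,0.5,0.5,0.5,0.5,0.5,0.5],"xyz":[[0.2,0,0],[0.6,0,0],[1.1,0,0],[1.6,0,0],[1.9,0,0],[2.1,0,0],[2.1,0,0],[2.1,0,0]],"yaw":[0,0,0,0,0,0,0,0]}'
python3 - <<'E'
from h import *
c=imaging.capture("wrist");cv2.imwrite("pics/w17.png",c["image"][:,:,::-1])
s=imaging.capture("scene");crop(s,150,80,140,140,5,"pics/s8.png")
t=imaging.capture("top");crop(t,240,140,130,120,5,"pics/t8.png")
E
```

```text
time_s: 20.12
eef_pos: [0.5208, -0.1078, 0.1527]
tcp_rot: [[0.421, -0.907, 0.0], [-0.907, -0.421, -0.0], [0.0, -0.0, -1.0]]
wrist_force: [0.8, -0.1, -2.5]
width: 0.149
time_s: 20.78
eef_pos: [0.5294, -0.1263, 0.1527]
tcp_rot: [[0.422, -0.907, -0.0], [-0.907, -0.422, 0.0], [-0.0, 0.0, -1.0]]
wrist_force: [-0.2, -0.6, -2.1]
width: 0.154
```

View pics/w17.png

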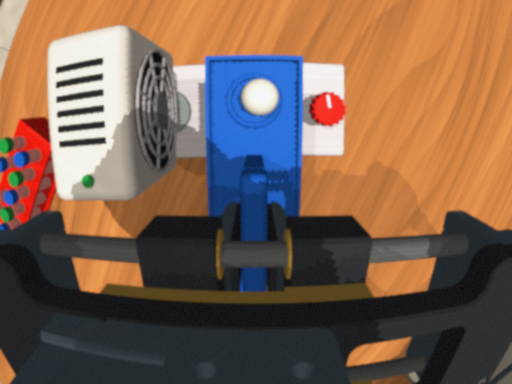

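View pics/s8.png

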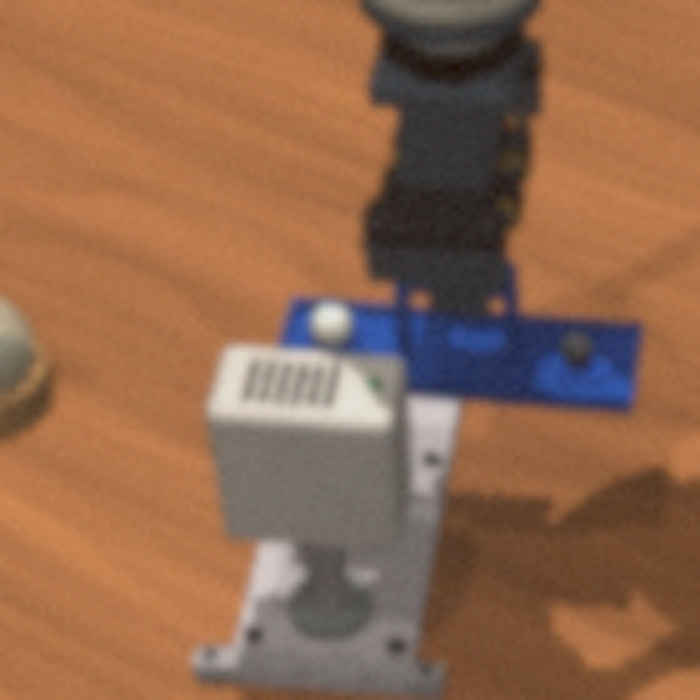

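View pics/t8.png

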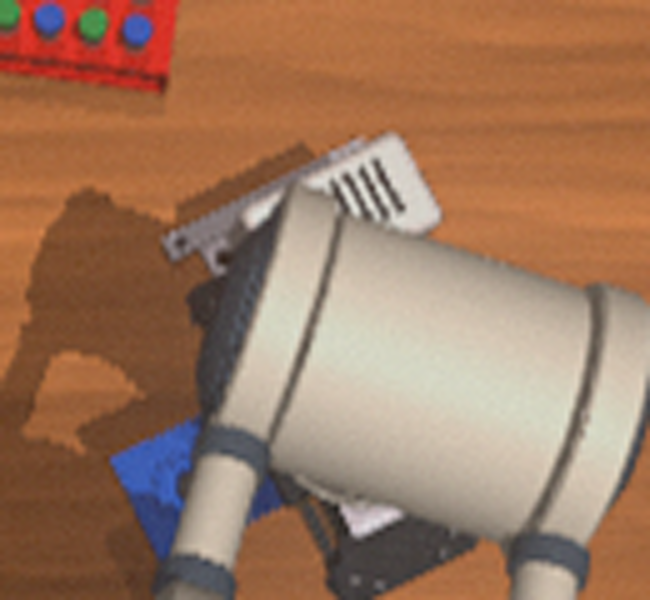

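The ball sits at (260,96) in the wrist view, level with the grille, and at crop (330,322) in the scene view. I'll triangulate it.

Run:
```python
from h import *
c=imaging.capture("wrist");s=imaging.capture("scene")
o1=c["T"][:3,3];p=wz(c,260,96,.15);d1=p-o1;d1/=np.linalg.norm(d1)
o2,d2=ray(s,150+330.5/5-.5,80+322.5/5-.5);d2/=np.linalg.norm(d2)
A=np.stack([d1,-d2],1);t=np.linalg.lstsq(A,o2-o1,rcond=None)[0];a=o1+t[0]*d1;b=o2+t[1]*d2;m=(a+b)/2
print(m,"miss",np.linalg.norm(a-b))
th=np.radians(25);R=np.array([[np.cos(th),-np.sin(th)],[np.sin(th),np.cos(th)]])
for k in((.4915,-.227),(.4905,-.2255)):
    out=np.array(k)+.145*R[:,0];print(R.T@(m[:2]-out),m[2]-.15, R.T@(p[:2]-out))
print({k:np.round(v,3) for k,v in st().items() if k in("time_s","qd","width","wrist_force")})
# tray tilt: well_b steel in scene vs white
q=ray(s,150+577/5-.5,80+348/5-.5);e=st()["eef_pos"];X=st()["tcp_rot"][:,0]
g=q[0]+q[1]*((e-.075*X-q[0])@np.array([0,0,1])*0+ (.150-q[0][2]))/q[1][2];print("steel at z .15:",g,"expected",e-.075*X)
```

```text
[ 0.55972588 -0.20107478  0.15468657] miss 0.003870806347950749
[-0.07220988 -0.00533728] 0.004686574507605873 [-0.07269745 -0.00369045]
[-0.0719375  -0.00711936] 0.004686574507605873 [-0.07242507 -0.00547253]
{'time_s': np.float64(21.033), 'qd': array([-0.001, -0.001, -0.002, -0.   , -0.001,  0.001]), 'wrist_force': array([ 0.99 ,  0.538, -3.221]), 'width': np.float64(0.153)}
steel at z .15: [ 0.4990158  -0.06833197  0.15      ] expected [ 0.49770871 -0.05814176  0.15275811]
```

```bash
python3 -m crank '{"claw":[0.5,0.5,0.5,0.5],"xyz":[[0,0,0],[0,0,0],[0,0,0],[0,0,0]],"yaw":[0,0,0,0]}'; python3 -c "
from cell import workorder;print(workorder.sign_off())"
```

```text
time_s: 21.37
eef_pos: [0.5294, -0.1263, 0.1527]
tcp_rot: [[0.422, -0.907, 0.0], [-0.907, -0.422, -0.0], [0.0, -0.0, -1.0]]
wrist_force: [-0.8, 0.1, -2.5]
width: 0.153
the job is handed in; nothing more can be done
None
```

I handed the job in at about 21.4 s, with the ioniser's foot fastened and the tray held level and still in front of the grille. Sign-off gives no verdict.

- **Knob:** I pushed it to its lower stop and turned it clockwise until the fingers slipped round it. After release the pointer line sat about 80° (1.4 rad) from the ioniser's axis, so it is at its stop. That it stayed down rests on its image size, about 32.5 px across where 33.2 would mean up. That is a weak check, but it agrees with the thread having caught.
- **Ball position:** Two camera views put the white ball about 72 mm in front of the grille, 4–7 mm off sideways and 5 mm high. That is inside the limits, though 12 mm further out than the 6 cm asked for. The two sight lines missed each other by 4 mm.
- **Tray:** It is held in the fingers (opening about 14 mm) and was still at the last reading. The tool axis is vertical, the tray looked level, and both balls were in their wells in the last pictures.
- **Bystanders:** Nothing came near the flask, bottle or rack.

Two things disagreed:

- **Finger length:** The fingertips are really about 31 mm above the reported TCP. My first grip closed just above the knob. I found this from the picture and a light touch on the knob, and corrected for it afterwards.
- **Steel ball:** A rough single-camera check put it about 10 mm from where the tray's geometry says. I put this down to the height I assumed, its play in the well and pixel error, but did not check further.

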